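Show the base of the weighed jar to the inspection camera

ROBOT

A 6-joint arm with a two-finger parallel gripper is mounted at the origin on the work surface. World frame = base frame: x ahead of the robot, y to its left, z up, the work surface at z = 0. Lengths are in mm, angles in rad, forces in N, time in s.
With the tool pointing down it reaches from about 300 to 775 mm from the base axis. Payload 14.6 kg.
Tool frame: the origin (TCP) lies between the finger pads; the fingertips stand 8 mm ahead of it and the grasp point (between the pads) lies 11 mm behind it; x points along the fingers, y is the direction in which the jaws open and shut, and the axes are right-handed (so a half turn about x gives the same grasp; the last joint's range is limited). The gripper opens to 94 mm and grips with 3 to 60 N. Pads are 16 mm wide; open, the fingers measure 119 mm over their backs; the gripper's body (75 mm by 177 mm) begins 78 mm behind the grasp point.
Start: joints at [-1.297, 0.3, 1.521, -0, 1.321, -0.067], TCP at [183.825, -518.36, 213.446] pointing down, gripper open.
Joint ranges: [-3.03, 3.03], [-0.79, 2.21], [0.23, 2.52], [-1.04, 4.18], [0, 3.07], [-2.55, 2.55]. Speed limits (rad/s): [2.22, 2.22, 2.57, 3.14, 3.14, 3.14].

INTERFACE

Orientations are given as [roll, pitch, yaw] about the fixed x, y, z axes, in that order (R = Rz(yaw) Ry(pitch) Rx(roll)).
In Python, from cell import telemetry, camera, calibration, order gives the robot as it stands.
- The arm moves only by the shell command python3 -m handwheel 'ROWS' [FORCE]. ROWS is JSON, a list of rows, each a list of 7 numbers: the turn, a rotation vector about the tool's x, y, z as a fraction of full scale, then the shift along the tool's x, y, z as a fraction of full scale, then the opening, from 0 (shut) to 1 (fully open). A call has 1 to 12 rows; each row is the pose to reach, as a shift and turn from the pose measured when the call began, along the tool's axes at that moment, turning the shorter way round; what a row does not reach only later rows make up. Full scale, the value 1, is 300 mm for a shift and pi rad for a turn. A row lasts 1/8 s, in which the tool goes at most 62.5 mm and 10.7 degrees, less where a joint would pass 70% of its speed; a pose out of reach is approached as far as the arm can. A call with a number of a shift or a turn outside -1 to 1 is refused whole. A call with a gripper value outside its range is refused whole. The fingers move at their own pace and stop on an object; FORCE is the grip in N (left out, the last holds). Time passes only in rows, so rows that repeat a pose let the fingers close. It gives the time, the measured TCP pose, the force and the opening at its end, in the units of the state.
- telemetry.read_state(): the state, without advancing time (a new reading comes with each control period).
- camera(name): name is "scene" or "top" or "wrist"; returns the picture (420x560x3 uint8, red, green, blue); there is no depth.
- calibration(name): a dict with "fov_y" (degrees; the focal length in pixels is half the picture's height over the tangent of half this angle, whatever the lens; pixels are square), "cx", "cy" (the principal point, pixels), "position" and "attitude" of the camera in the world. Camera axes: x right, y down, z forward; pixel columns grow to the right and rows downward; lengths in mm; the calibration is good to about 2 mm. A picture is of the moment at which its call begins: read the wrist's pose just before it. calibration takes no time and is no camera call; for the wrist camera it gives the pose at the moment of the call.
- order.sign_off(): hands the job in, once; it reports no verdict.
The state is a dict: "clock": time; "joints": joint angles; "qd": joint speeds; "effort": joint torques, N m; "eef_pos": TCP position; "eef_rot": TCP orientation; "wrist_force": force on the tool from outside, world axes, zero at the start; "moment": the same for the moment, N m; "finger_gap": finger opening in mm.
Only numpy, scipy, OpenCV 4.12 (cv2) and the standard library are available. Lean on these libraries where they do the work, as an engineer would, in place of code of your own. Each camera call takes 0.05 s, during which the arm holds its last target.

TASK

The open lid of the cap box stands in the inspection camera's view: lower it until it is fully closed. Then take the capped jar off the scale's pan and hold it up in front of the camera, cap end away from it, with the jar's flat base looking squarely into the lens, centred on the line of sight, 120 mm away from the lens. Finish holding the jar still there in the gripper, touching nothing else, with the lid still closed, and leave all the other loose things where they are.

Things in the scene. Friction and masses are not known exactly. Their poses are not given: they have to be found in the camera images.
- lid (a joint): Hinge angle of the cap box's lid, rad: 0 closed flat, growing as it opens upward; starts 0.8 to 1.2. Stiff hinge (0.3 N m friction): the 0.25 kg lid stays where left and takes 1 to 5 N at its free edge to push down. Flat aluminium plate 170 mm (hinge to free edge) x 200 x 6 mm, with a tab 60 mm wide sticking out 11 mm at the middle of the free edge.
- lid_hinge (a point): Middle of the lid's hinge line, on the underside of the lid, 60 mm above the table, on the far (+x) rim of the cap box. Its frame is that of the cap box and does not turn with the lid: y along the hinge line, z up, and the closed lid reaches 170 mm from here towards -x (towards the robot's side).
- cap_box: Fixed open aluminium box, 170 (x) x 200 (y) x 60 (z) mm, holding black caps. Origin: centre of its underside on the table; z up; -x is its front, +x the hinge side, where the inspection camera stands on a bracket. Its yaw is within 0.25 rad of the world's. Where it and the scale stand, left or right, varies.
- inspection_camera: Grey block camera (44 x 44 x 55 mm) with round black lens barrel (38 mm across), fixed on the cap box's hinge side. Origin: centre of the lens front, 135 mm towards +x from the box's centre, 100 mm above the table. z axis: the line of sight, out of the lens, back over the lid towards the box's front (-x) and up, 40 degrees (0.698 rad) from vertical. The jar's axis belongs on this line.
- scale: Fixed bench scale, white housing 250 x 210 mm with a square steel pan 190 x 190 mm, its top 80 mm above the table. Origin: on the table under the pan's centre; z up; a dark display strip on its -x front.
- jar_center (a point): Centre (half-way up, 44 mm above its base) of the wanted jar: the only one on the scale's pan, standing upright. Black plastic, round, 56 mm in diameter, 88 mm tall, 0.11 to 0.22 kg; straight smooth body from the base up to 64 mm, then a ribbed screw cap 53 mm across (70 to 88 mm above the base). z points from base to cap.
- jar_base (a point): Centre of the flat base of the wanted jar (on its underside); same axes as jar_center.
- same_jar_center (a point): Bystander: centre of a capped black jar just like the wanted one (56 x 88 mm) but standing on the table.
- open_jar_center (a point): Bystander: centre of an open empty black jar, 56 mm across, 88 mm tall, on the table.
- tall_jar_center (a point): Bystander: centre of an open empty black jar, 64 mm across, 115 mm tall, on the table.
- low_jar_center (a point): Bystander: centre of an open empty black jar, 68 mm across, 70 mm tall, on the table.
- check_weight: Bystander: steel 500 g check weight with a knob, 38 mm across, 64 mm tall, on the table; origin under its centre.
- scoop: Bystander: long steel spoon lying on the table at the right side.
- loose_cap: Bystander: black jar cap, 53 mm across, 16 mm high, lying on the table in front of the robot; origin under its centre.
Things that resemble listed ones, but are neither listed nor needed, are in the scene too. Leave any pink or yellow look-alike of the part that bears jar_center alone.

How it is judged:
By the outcome, as a careful person would: the job done as asked, in the order asked, and still so for the second after the job is handed in, while the arm keeps its last pose, push and grip.
It also fails if it takes over 54 s, if anything falls off the work surface, if the arm or the gripper's body presses on something with over 40 N, if the wrist force passes 120 N, or if a joint passes its speed limit or range.

## Working session

There is one attempt and no reset: what is moved stays moved. The work goes in short steps, Python scripts to look and compute and a shell command to move; the robot and the scene stay as the last step left them, time stands still between calls to the robot, and variables do not carry over. Pictures are saved under pics/ and viewed, and the job is handed in when it is done.

```bash
ls; mkdir -p pics; python3 - <<'E'
from cell import telemetry, camera, calibration
import cv2
print(telemetry.read_state())
for n in ("scene","top","wrist"):
    print(n,calibration(n)); cv2.imwrite(f"pics/{n}0.png",camera(n)[:,:,::-1])
E
```

```text
pics
{'clock': 0.0, 'joints': array([-1.29657756e+00,  3.00474622e-01,  1.52156056e+00, -5.61649072e-06,
        1.32067661e+00, -6.65903387e-02]), 'qd': array([-1.68306643e-06,  9.65427586e-05, -4.02287225e-04, -5.94653053e-04,
        1.42093676e-03, -1.20820173e-03]), 'effort': array([ 9.37603181e-04, -5.31809020e+01, -3.52734375e+01,  7.08449632e-02,
        2.43866479e-02, -7.94778293e-05]), 'eef_pos': array([ 183.77328196, -518.13516152,  212.89306598]), 'eef_rot': array([-1.63252571,  1.56967717,  1.84987744]), 'wrist_force': array([ 0.84511021, -0.63221368, -0.24826103]), 'moment': array([-0.02410874, -0.02167747,  0.03478096]), 'finger_gap': 93.92334479285059}
scene {'fov_y': 56.264999656198924, 'cx': 278.22278980858954, 'cy': 213.5006063156401, 'position': array([1288.97456632,  590.79861881,  960.8465431 ]), 'attitude': array([-2.31261589,  0.00419616,  2.23124364])}
top {'fov_y': 56.09721873431301, 'cx': 280.9931001300553, 'cy': 209.08409611216624, 'position': array([ 342.00627057,   -1.8515155 , 1201.53904933]), 'attitude': array([-2.95179017e+00, -2.22276159e-04, -1.58262358e+00])}
wrist {'fov_y': 66.88001837616, 'cx': 278.8324349908309, 'cy': 208.8865081946633, 'position': array([ 261.04316931, -491.19919526,  385.39653866]), 'attitude': array([ 2.85554745e+00,  8.96023930e-04, -1.23030581e+00])}
```

View pics/scene0.png

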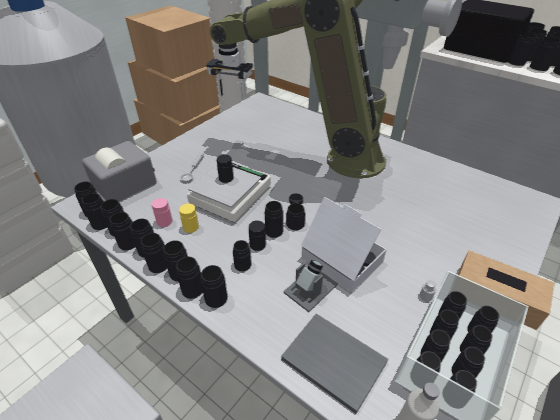

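View pics/top0.png

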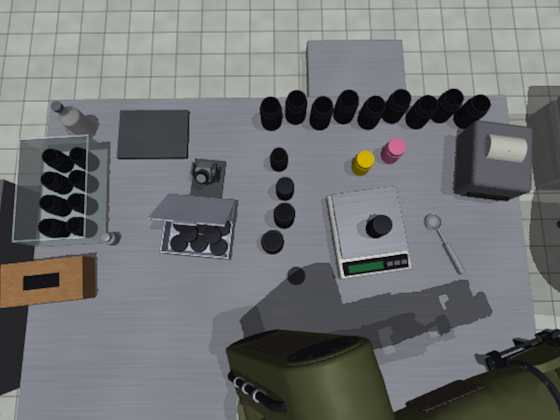

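View pics/wrist0.png

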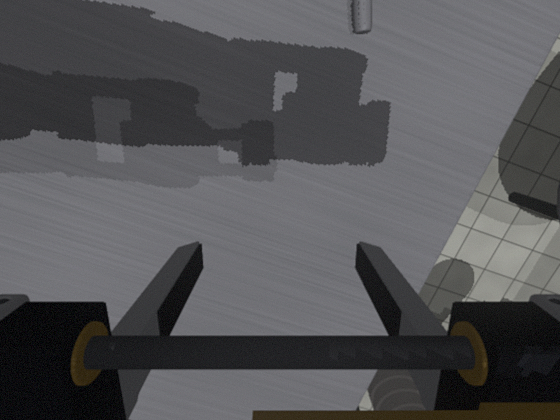

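The scene shows the open lid by the camera (scene ~340,240) and the scale with the jar (225,168). In the top view the box is at (198,235), the inspection camera at (206,172), the jar at (379,226) and the scale at (368,230). Next I'll write helpers and enlarge crops.

```bash
cat > h.py <<'E'
import numpy as np, cv2
from scipy.spatial.transform import Rotation as R
from cell import telemetry, camera, calibration
def rot(a): return R.from_euler('xyz',a)
def K(c): 
    f=210/np.tan(np.radians(c['fov_y'])/2); return f
def ray(c,u,v):
    d=rot(c['attitude']).apply([(u-c['cx'])/K(c),(v-c['cy'])/K(c),1]); return np.array(c['position']),d/np.linalg.norm(d)
def onz(c,u,v,z):
    p,d=ray(c,u,v); return p+d*(z-p[2])/d[2]
def proj(c,P):
    q=rot(c['attitude']).inv().apply(np.atleast_2d(P)-c['position']); return np.c_[q[:,0]/q[:,2]*K(c)+c['cx'],q[:,1]/q[:,2]*K(c)+c['cy']]
def tri(rs):
    A=sum(np.eye(3)-np.outer(d,d) for p,d in rs); b=sum((np.eye(3)-np.outer(d,d))@p for p,d in rs)
    x=np.linalg.solve(A,b); return x,[np.linalg.norm(np.cross(x-p,d)) for p,d in rs]
def crop(src,dst,x0,y0,w,h,s):
    i=cv2.imread(src)[y0:y0+h,x0:x0+w]; cv2.imwrite(dst,cv2.resize(i,None,fx=s,fy=s,interpolation=cv2.INTER_CUBIC))
E
python3 - <<'E'
from h import *
c=calibration('top')
for n,u,v,z in (("box",198,240,60),("cam",206,172,100),("pan",368,230,80)): print(n,onz(c,u,v,z))
crop("pics/top0.png","pics/top_box.png",135,145,120,120,5)
crop("pics/top0.png","pics/top_sc.png",310,170,120,120,5)
crop("pics/scene0.png","pics/sc_box.png",275,190,120,120,5)
crop("pics/scene0.png","pics/sc_sc.png",170,130,120,100,5)
E
```

```text
box [472.68059338 237.48441556  60.        ]
cam [665.60384805 211.43039328 100.        ]
pan [ 493.42304472 -253.48245176   80.        ]
```

View pics/top_box.png

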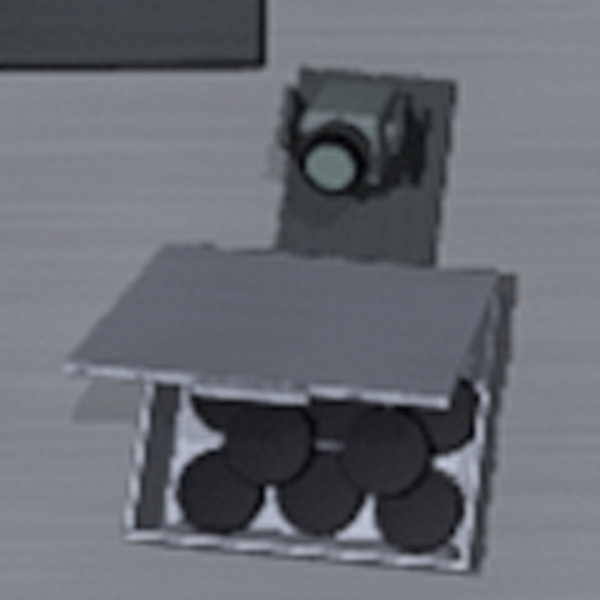

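View pics/top_sc.png

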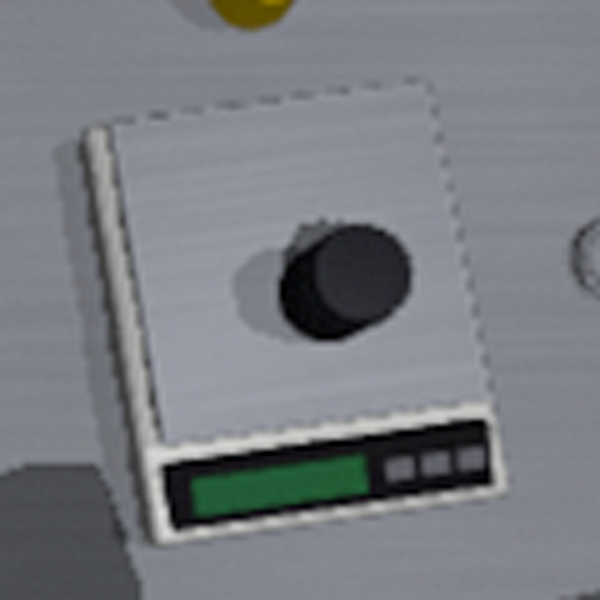

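View pics/sc_box.png

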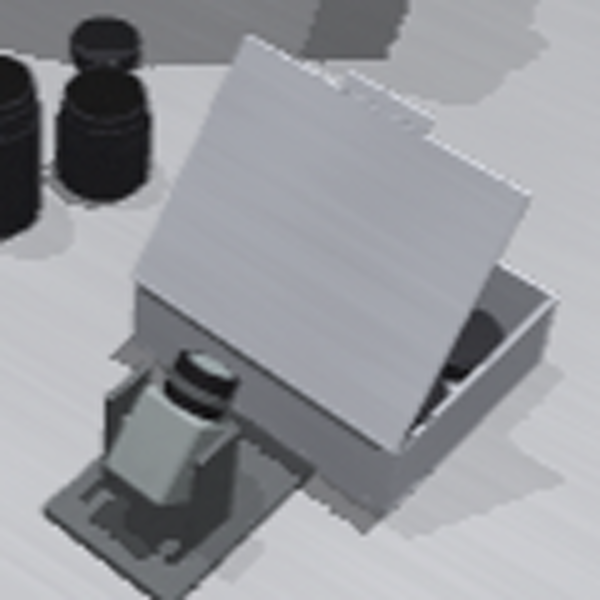

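View pics/sc_sc.png

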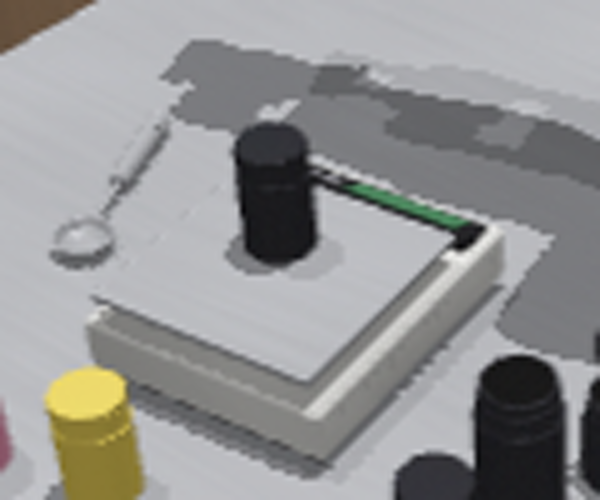

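```bash
cat > fit.py <<'E'
from h import *
from scipy.optimize import least_squares
T=calibration('top');S=calibration('scene')
t=lambda x,y,o:np.array([o[0]+x/5-.4,o[1]+y/5-.4])
ob=(135,145);oj=(275,190)
# (cam, pix, kind, args)
def lid(r,y,th,a): return np.array([85-r*np.cos(a)+th*np.sin(a),y,60+r*np.sin(a)+th*np.cos(a)])
obs=[(T,t(127,541,ob),lambda a:np.array([-85,100,60])),(T,t(470,571,ob),lambda a:np.array([-85,-100,60])),
(T,t(68,373,ob),lambda a:lid(170,100,0,a)),(T,t(450,404,ob),lambda a:lid(170,-100,0,a)),
(T,t(170,243,ob),lambda a:lid(0,100,6,a)),(T,t(500,272,ob),lambda a:lid(0,-100,6,a)),
(T,t(332,167,ob),lambda a:np.array([135,0,100])),
(S,t(137,280,oj),lambda a:lid(0,-100,6,a)),(S,t(398,452,oj),lambda a:lid(0,100,6,a)),
(S,t(250,37,oj),lambda a:lid(170,-100,6,a)),(S,t(530,196,oj),lambda a:lid(170,100,6,a)),
(S,t(213,362,oj),lambda a:np.array([135,0,100])),(S,t(557,299,oj),lambda a:np.array([-85,100,60]))]
def res(p):
    Rz=R.from_euler('z',p[2]); return np.concatenate([proj(c,Rz.apply(f(p[3]))+[p[0],p[1],0])[0]-px for c,px,f in obs])
if __name__=="__main__":
    s=least_squares(res,[480,235,0,1.0],loss='soft_l1'); print(s.x); print(res(s.x).reshape(-1,2).round(1))
    x,y,yaw,a=s.x;Rz=R.from_euler('z',yaw);w=lambda p:(Rz.apply(p)+[x,y,0]).round(1)
    print("hinge",w([85,0,60]),"lens",w([135,0,100]),"free edge mid top",w(lid(170,0,6,a)))
    z=Rz.apply([-np.sin(.698),0,np.cos(.698)]);print("sight",z,"base target",w([135,0,100])+120*z)
    print("lens tri",tri([ray(T,*t(332,167,ob)),ray(S,*t(213,362,oj))]))
    o=(310,170);q=(170,130)
    print("captop",tri([ray(T,*t(362,272,o)),ray(S,*t(272,145,q))]))
    print("base scene@80",onz(S,*t(281,243,q),80),"cap top@168",onz(T,*t(362,272,o),168),onz(S,*t(272,145,q),168))
    for nm,C in (("FL",(155,542)),("FR",(505,490)),("BL",(87,130))): print(nm,onz(T,*t(*C,o),70))
E
python3 fit.py
```

```text
[ 5.12189102e+02  2.39702009e+02 -9.77194519e-02  9.74235419e-01]
[[-0.5 -0.2]
 [-0.2 -0.2]
 [-1.   0.1]
 [-0.2  0.5]
 [-0.9  0.3]
 [ 0.2  0.2]
 [-0.4  0.4]
 [-1.7 -0.2]
 [-0.9  0.8]
 [-1.7 -0.7]
 [-0.4 -0.4]
 [-0.4  0.8]
 [ 0.4 -1. ]]
hinge [596.8 231.4  60. ] lens [646.5 226.5 100. ] free edge mid top [506.7 240.2 204. ]
sight [-0.63962062  0.06270309  0.76612909] base target [569.74552567 234.02437072 191.93549105]
lens tri (array([646.31746545, 225.93978136, 102.92541608]), [np.float64(1.281371912319232), np.float64(1.2813719123191856)])
captop (array([ 497.07396025, -271.68247199,  166.95376835]), [np.float64(0.35265155847404867), np.float64(0.35265155847412205)])
base scene@80 [ 497.95619112 -272.9020698    80.        ] cap top@168 [ 497.12926839 -271.71004876  168.        ] [ 498.02152183 -270.16212502  168.        ]
FL [ 358.91098357 -170.91002407   70.        ]
FR [ 385.67082272 -371.05335422   70.        ]
BL [ 598.18190202 -140.53091558   70.        ]
```

```bash
cat >> h.py <<'E'
def frame(x,y):  # tool x dir, approx y dir
    x=np.array(x,float);x/=np.linalg.norm(x);y=np.array(y,float);y-=x*(x@y);y/=np.linalg.norm(y)
    return R.from_matrix(np.c_[x,y,np.cross(x,y)])
def rel(p,Rt=None):
    s=telemetry.read_state();R0=rot(s['eef_rot']);d=R0.inv().apply(np.array(p)-s['eef_pos'])/300
    v=(R0.inv()*Rt).as_rotvec()/np.pi if Rt is not None else np.zeros(3)
    print("turn",v.round(4),"shift",d.round(4),"rows mm",round(np.linalg.norm(d)*300/62.5,1),"rot",round(np.linalg.norm(v)*180/10.7,1))
E
python3 - <<'E'
from h import *
s=telemetry.read_state();print(rot(s['eef_rot']).as_matrix().round(3))
c=calibration('wrist');print(rot(s['eef_rot']).inv().apply(c['position']-s['eef_pos']))
yb=[np.sin(.0977),np.cos(.0977),0]
rel([350,-140,340],frame([0,0,-1],yb));rel([350,-140,340],frame([0,0,-1],-np.array(yb)))
E
```

```text
[[-0.     0.334 -0.942]
 [ 0.001 -0.942 -0.334]
 [-1.    -0.001 -0.   ]]
[-172.44497545    0.24818719  -81.84357923]
turn [-8.604e-01 -4.000e-04  0.000e+00] shift [-0.4223 -1.0033 -0.9436] rows mm 6.9 rot 14.5
turn [0.1396 0.     0.0003] shift [-0.4223 -1.0033 -0.9436] rows mm 6.9 rot 2.3
```

```bash
python3 -m handwheel '[[0,0,0,-0.3,0,0,0],[0.06,0,0,-0.42,-0.2,-0.2,0],[0.14,0,0,-0.42,-0.95,-0.9,0],[0.14,0,0,-0.42,-0.95,-0.9,0],[0.14,0,0,-0.42,-0.95,-0.9,0],[0.14,0,0,-0.42,-0.95,-0.9,0],[0.14,0,0,-0.42,-0.95,-0.9,0],[0.14,0,0,-0.42,-0.95,-0.9,0]]'
cat > tgt.py <<'E'
from h import *
X,Y,YAW,A=512.19,239.70,-.0977,.974
Rz=R.from_euler('z',YAW)
W=lambda p:Rz.apply(p)+[X,Y,0]
def lidp(r,th,a): return W([85-r*np.cos(a)+th*np.sin(a),0,60+r*np.sin(a)+th*np.cos(a)])
ND=frame([0,0,-1],-Rz.apply([0,1,0]))
E
python3 - <<'E'
from tgt import *
p=lidp(150,6,A);print(p);rel(p+[0,0,60],ND)
E
```

```text
clock: 1.15
eef_pos: [343.5, -157.1, 339.7]
eef_rot: [-2.303, 1.57, 0.742]
wrist_force: [0.4, 0.9, -1.3]
finger_gap: 17.2
[517.82651215 239.14755389 187.4430188 ]
turn [ 0.0002 -0.0002  0.0002] shift [ 0.3086 -1.3708 -0.4502] rows mm 7.1 rot 0.0
```

```bash
python3 -m handwheel '[[0,0,0,0,-0.9,-0.3,0],[0,0,0,0,-0.9,-0.3,0],[0,0,0,0,-0.9,-0.3,0],[0,0,0,0,-0.9,-0.3,0],[0,0,0,0,-0.9,-0.3,0],[0,0,0,0,-0.9,-0.3,0]]'
python3 - <<'E'
from tgt import *
p=lidp(150,6,A);print(p);rel(p+[0,0,60],ND)
for n in ('wrist','top','scene'): cv2.imwrite(f"pics/{n}1.png",camera(n)[:,:,::-1])
E
```

```text
clock: 1.9
eef_pos: [459.5, 104.7, 339.1]
eef_rot: [-0.334, 1.57, 2.714]
wrist_force: [-0.8, 0.1, -0.4]
finger_gap: 0.3
[517.82651215 239.14755389 187.4430188 ]
turn [0.0012 0.0003 0.0001] shift [ 0.3055 -0.4642 -0.152 ] rows mm 2.8 rot 0.0
```

View pics/wrist1.png

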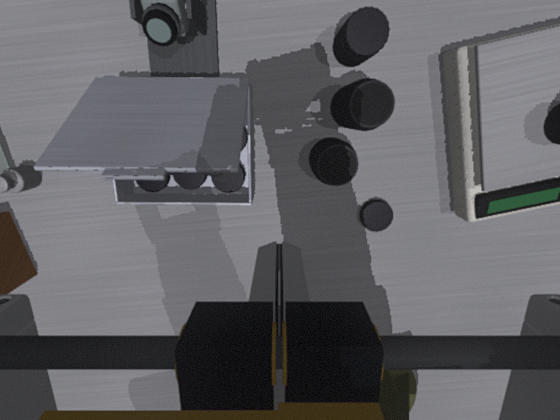

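View pics/scene1.png

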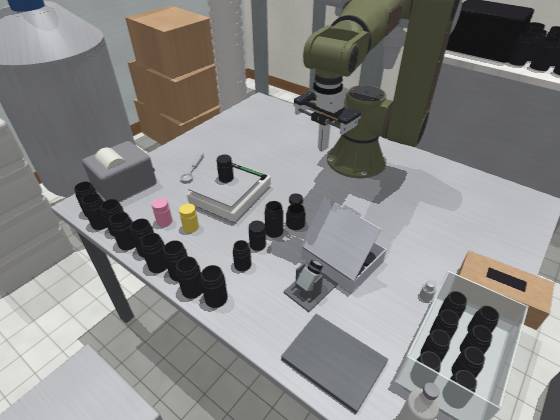

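The wrist picture shows the lid's free edge from (45,165) to (228,172), the box front-left corner (116,203), front-right (252,203), the lens (161,25). I'll check these against the fit.

```bash
python3 - <<'E'
from tgt import *
c=calibration('wrist')
a=A
L=lambda r,y,th:W([85-r*np.cos(a)+th*np.sin(a),y,60+r*np.sin(a)+th*np.cos(a)])
P=[W([135,0,100]),W([-85,100,60]),W([-85,-100,60]),L(170,100,0),L(170,-100,0),L(0,100,6),L(0,-100,6)]
print(proj(c,P).round(1))
p=lidp(150,6,A);rel(p+[0,0,30],ND)
crop("pics/wrist1.png","pics/w1c.png",30,0,240,220,3)
E
```

```text
[[156.4  32.4]
 [114.9 205.3]
 [250.2 205.4]
 [ 33.4 171.4]
 [235.9 171.4]
 [ 94.2  77.7]
 [246.6  77.7]]
turn [ 0.0001 -0.0001  0.0001] shift [ 0.4082 -0.4728 -0.1507] rows mm 3.1 rot 0.0
```

View pics/w1c.png

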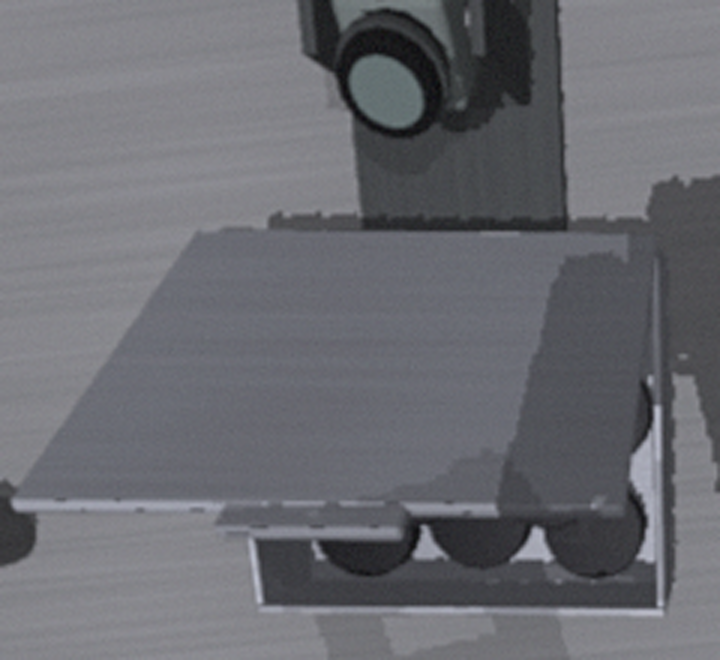

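The fit agrees to within 1–3 px, and the arm was still settling when I took that picture. Next I move above the lid.

```bash
python3 -m handwheel '[[0,0,0,0.1,-0.2,-0.06,0],[0,0,0,0.3,-0.45,-0.15,0],[0,0,0,0.4,-0.473,-0.151,0],[0,0,0,0.4,-0.473,-0.151,0],[0,0,0,0.4,-0.473,-0.151,0]]'
python3 - <<'E'
from tgt import *
for a in (A,.9,.8,.7,.6,.5,.4,.3,.2,.1,.05,0):
    print(a,end=' ');rel(lidp(150,6,a)+[0,0,8],ND)
E
```

```text
clock: 2.68
eef_pos: [518.2, 238.2, 220.9]
eef_rot: [-2.597, 1.57, 0.447]
wrist_force: [-0.4, -0.3, 1.0]
finger_gap: 0.2
0.974 turn [-0.0001 -0.0003  0.0002] shift [ 0.0849 -0.0029  0.0017] rows mm 0.4 rot 0.0
0.9 turn [-0.0001 -0.0003  0.0002] shift [ 0.1055 -0.0029  0.0324] rows mm 0.5 rot 0.0
0.8 turn [-0.0001 -0.0003  0.0002] shift [ 0.137  -0.0029  0.0713] rows mm 0.7 rot 0.0
0.7 turn [-0.0001 -0.0003  0.0002] shift [ 0.1722 -0.0028  0.1068] rows mm 1.0 rot 0.0
0.6 turn [-0.0001 -0.0003  0.0002] shift [ 0.2107 -0.0028  0.1387] rows mm 1.2 rot 0.0
0.5 turn [-0.0001 -0.0003  0.0002] shift [ 0.2522 -0.0027  0.1666] rows mm 1.5 rot 0.0
0.4 turn [-0.0001 -0.0003  0.0002] shift [ 0.2963 -0.0027  0.1902] rows mm 1.7 rot 0.0
0.3 turn [-0.0001 -0.0003  0.0002] shift [ 0.3426 -0.0027  0.2092] rows mm 1.9 rot 0.0
0.2 turn [-0.0001 -0.0003  0.0002] shift [ 0.3905 -0.0026  0.2236] rows mm 2.2 rot 0.0
0.1 turn [-0.0001 -0.0003  0.0002] shift [ 0.4396 -0.0026  0.2331] rows mm 2.4 rot 0.0
0.05 turn [-0.0001 -0.0003  0.0002] shift [ 0.4645 -0.0026  0.236 ] rows mm 2.5 rot 0.0
0 turn [-0.0001 -0.0003  0.0002] shift [ 0.4894 -0.0026  0.2376] rows mm 2.6 rot 0.0
```

```bash
python3 -m handwheel '[[0,0,0,0.085,0,0.002,0],[0,0,0,0.105,0,0.032,0],[0,0,0,0.137,0,0.071,0],[0,0,0,0.172,0,0.107,0],[0,0,0,0.211,0,0.139,0],[0,0,0,0.252,0,0.167,0],[0,0,0,0.296,0,0.19,0],[0,0,0,0.343,0,0.209,0],[0,0,0,0.39,0,0.224,0],[0,0,0,0.44,0,0.233,0],[0,0,0,0.464,0,0.236,0],[0,0,0,0.464,0,0.236,0]]'
python3 - <<'E'
from tgt import *
rel(lidp(150,6,0)+[0,0,8],ND)
print(telemetry.read_state()['wrist_force'])
cv2.imwrite("pics/wrist2.png",camera("wrist")[:,:,::-1])
E
```

```text
clock: 4.18
eef_pos: [447.7, 245.1, 81.1]
eef_rot: [-2.37, 1.571, 0.673]
wrist_force: [-0.8, -0.6, -0.1]
finger_gap: 0.5
turn [-0.0002 -0.0001  0.    ] shift [ 0.0236 -0.0029  0.001 ] rows mm 0.1 rot 0.0
[-0.82590616 -0.61857293 -0.05596647]
```

View pics/wrist2.png

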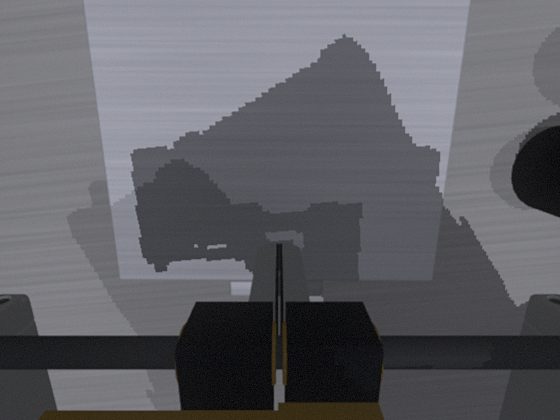

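The lid is nearly closed: its free edge is at row 280 and the tab at (240,288). Now I press down gently.

```bash
python3 -m handwheel '[[0,0,0,0.01,0,0,0],[0,0,0,0.018,0,0,0],[0,0,0,0.024,0,0,0],[0,0,0,0.026,0,0,0],[0,0,0,0.026,0,0,0]]'
```

```text
clock: 4.85
eef_pos: [448.2, 245.3, 74.6]
eef_rot: [-2.612, 1.569, 0.432]
wrist_force: [-3.4, -1.7, 11.1]
finger_gap: 0.3
```

```bash
python3 -m handwheel '[[0,0,0,0.005,0,0,0],[0,0,0,0.008,0,0,0],[0,0,0,0.008,0,0,0]]'
python3 - <<'E'
from h import *
for n in ('scene','wrist'): cv2.imwrite(f"pics/{n}3.png",camera(n)[:,:,::-1])
crop("pics/scene3.png","pics/sc3c.png",275,190,120,120,5)
E
```

```text
clock: 5.22
eef_pos: [448.3, 245.4, 74.4]
eef_rot: [-2.661, 1.568, 0.382]
wrist_force: [-13.2, -5.7, 30.4]
finger_gap: 0.6
```

View pics/sc3c.png

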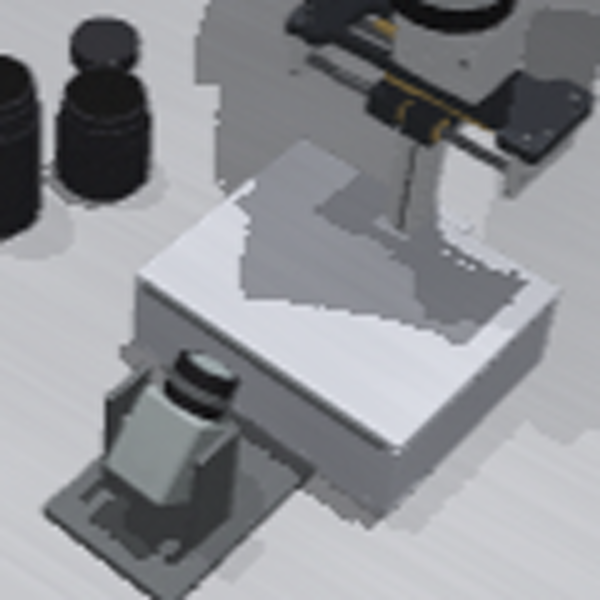

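The scene picture shows the lid flat on the box, and the stop is hard at 30 N with z at 74.4, so the lid is closed. Next I retreat and go to the jar.

```bash
python3 -m handwheel '[[0,0,0,-0.1,0,0,0],[0,0,0,-0.3,0,0,0],[0,0,0,-0.6,0.2,0,0.5],[0,0,0,-0.72,0.5,0,1],[0,0,0,-0.72,0.95,-0.1,1],[0,0,0,-0.72,0.95,-0.1,1],[0,0,0,-0.72,0.95,-0.1,1],[0,0,0,-0.72,0.95,-0.1,1],[0,0,0,-0.72,0.95,-0.1,1]]'
python3 - <<'E'
from tgt import *
cv2.imwrite("pics/top4.png",camera("top")[:,:,::-1])
rel([497.4,-271.6,290],ND)
E
```

```text
clock: 6.45
eef_pos: [449.8, -41.7, 290.0]
eef_rot: [-2.576, 1.568, 0.466]
wrist_force: [0.0, 0.7, -0.3]
finger_gap: 67.4
turn [-0.0002 -0.0006  0.0005] shift [-0.0015  0.7502 -0.2336] rows mm 3.8 rot 0.0
```

View pics/top4.png

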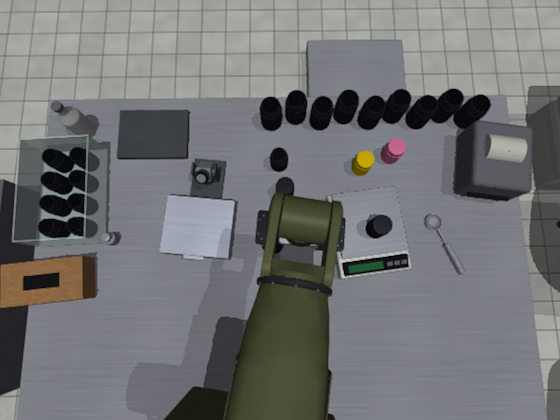

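The top view shows the lid closed at (198,227) and the jar untouched. Continue to above the jar.

```bash
python3 -m handwheel '[[0,0,0,0,0.4,-0.1,1],[0,0,0,0,0.75,-0.15,1],[0,0,0,0,0.75,-0.15,1],[0,0,0,0,0.75,-0.15,1],[0,0,0,0,0.75,-0.15,1],[0,0,0,0,0.75,-0.15,1],[0,0,0,0,0.75,-0.15,1]]'
python3 - <<'E'
from tgt import *
c=calibration('wrist');cv2.imwrite("pics/wrist5.png",camera("wrist")[:,:,::-1])
print(proj(c,[[497.4,-271.6,168],[497.4,-271.6,80]]))
rel([497.4,-271.6,200],ND)
crop("pics/wrist5.png","pics/w5c.png",190,140,180,130,4)
E
```

```text
clock: 7.38
eef_pos: [472.9, -267.4, 289.7]
eef_rot: [-2.486, 1.568, 0.559]
wrist_force: [-0.5, 0.4, 0.4]
finger_gap: 94.1
[[280.35637588 179.16667081]
 [280.12084104 165.23641207]]
turn [ 0.0004 -0.0007  0.0004] shift [ 0.2994  0.0054 -0.0823] rows mm 1.5 rot 0.0
```

View pics/wrist5.png

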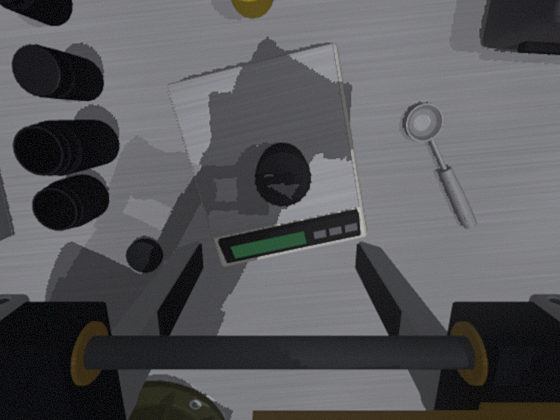

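View pics/w5c.png

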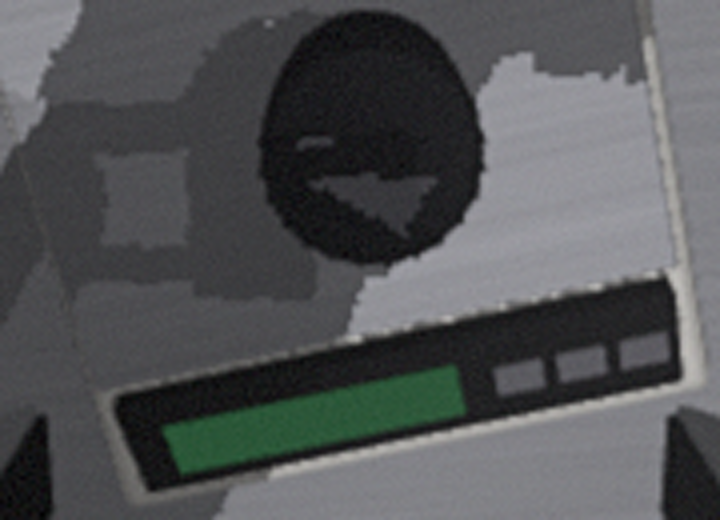

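The cap is centred near (283,177) against a predicted (280.4,179), so I shift the estimate by about 2 mm in −y. Next I descend, first checking just above the jar.

```bash
python3 -m handwheel '[[0,0,0,0.05,0.007,-0.07,1],[0,0,0,0.1,0.011,-0.082,1],[0,0,0,0.3,0.011,-0.082,1],[0,0,0,0.3,0.011,-0.082,1],[0,0,0,0.3,0.011,-0.082,1]]'
python3 - <<'E'
from tgt import *
s=telemetry.read_state();c=calibration('wrist');cv2.imwrite("pics/wrist6.png",camera("wrist")[:,:,::-1])
print(proj(c,[[497.4,-273,168],[497.4,-273,80]]),s['eef_pos'])
rel([497.4,-273,112],ND)
E
```

```text
clock: 8.05
eef_pos: [497.6, -273.4, 201.9]
eef_rot: [-3.026, 1.567, 0.019]
wrist_force: [-0.2, -0.1, 0.4]
finger_gap: 93.9
[[277.51437902 238.76927911]
 [277.91067718 205.01925076]] [ 497.5601609  -273.44963376  201.91312987]
turn [ 0.0004 -0.0016 -0.    ] shift [ 0.3011 -0.0019  0.0029] rows mm 1.4 rot 0.0
```

View pics/wrist6.png

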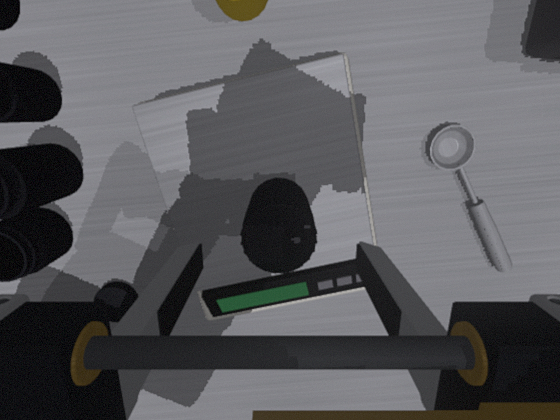

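```bash
python3 - <<'E'
from tgt import *
c=calibration('wrist')
th=np.linspace(0,2*np.pi,73)
for x in (497.4,500,503):
  cap=np.c_[x+26.5*np.cos(th),-273+26.5*np.sin(th),168+0*th];b=np.c_[x+28*np.cos(th),-273+28*np.sin(th),144+0*th]
  b0=np.c_[x+28*np.cos(th),-273+28*np.sin(th),80+0*th]
  for P in (cap,b,b0):
    q=proj(c,P);print(x,q.min(0).round(0),q.max(0).round(0),end=' ')
  print()
crop("pics/wrist6.png","pics/w6c.png",220,160,130,130,5)
E
```

```text
497.4 [239. 202.] [315. 273.] 497.4 [241. 192.] [314. 261.] 497.4 [249. 177.] [307. 233.] 
500 [239. 198.] [315. 270.] 500 [241. 189.] [314. 258.] 500 [248. 174.] [307. 230.] 
503 [238. 194.] [315. 266.] 503 [240. 185.] [313. 254.] 503 [248. 171.] [306. 227.]
```

View pics/w6c.png

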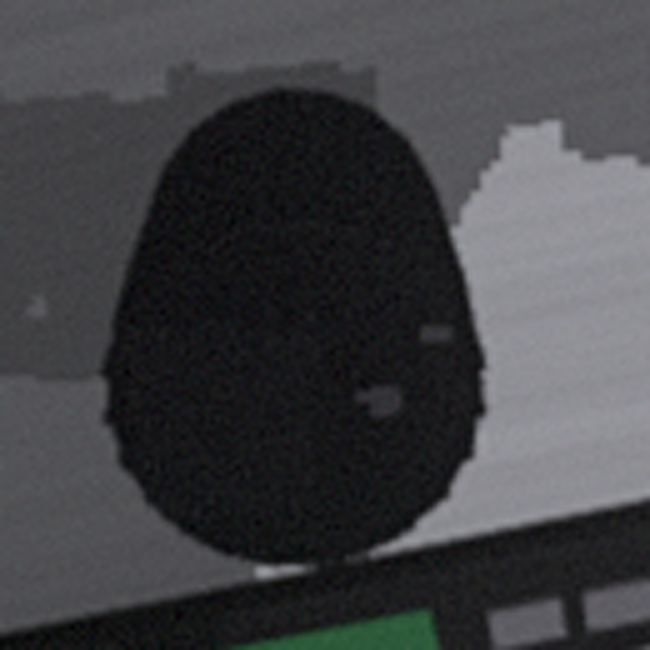

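The outline (left 241, right 317, top 177, bottom 273) matches x=497.4, y≈−274.5 and the stated heights. Descend and grip.

```bash
python3 -m handwheel '[[0,-0.0016,0,0.1,0.003,0.001,1],[0,-0.0016,0,0.2,0.003,0.001,1],[0,-0.0016,0,0.297,0.003,0.001,1],[0,-0.0016,0,0.297,0.003,0.001,1],[0,-0.0016,0,0.297,0.003,0.001,1]]' 30
python3 -m handwheel '[[0,0,0,0,0,0,0],[0,0,0,0,0,0,0],[0,0,0,0,0,0,0],[0,0,0,0,0,0,0],[0,0,0,0,0,0,0],[0,0,0,0,0,0,0]]' 30
```

```text
clock: 8.72
eef_pos: [498.7, -275.1, 115.6]
eef_rot: [2.617, 1.568, -0.621]
wrist_force: [0.4, 0.3, 0.9]
finger_gap: 93.7
clock: 9.48
eef_pos: [498.7, -275.1, 115.6]
eef_rot: [2.643, 1.568, -0.595]
wrist_force: [0.1, 1.0, 2.3]
finger_gap: 55.7
```

```bash
python3 -m handwheel '[[0,0,0,-0.05,0,0,0],[0,0,0,-0.15,0,0,0],[0,0,0,-0.35,0,0,0],[0,0,0,-0.6,0,0,0],[0,0,0,-0.68,0,0,0],[0,0,0,-0.68,0,0,0]]'
python3 - <<'E'
from tgt import *
s=telemetry.read_state();print(s['wrist_force'])
cv2.imwrite("pics/wrist7.png",camera("wrist")[:,:,::-1]);cv2.imwrite("pics/scene7.png",camera("scene")[:,:,::-1])
sight=Rz.apply([-np.sin(.69813),0,np.cos(.69813)]);ly=Rz.apply([0,1,0])
F=frame(-sight,-ly); base=W([135,0,100])+120*sight; tcp=base+35.6*sight
print(base,tcp)
rel(tcp+60*sight,F); rel([470,-30,330],F)
E
```

```text
clock: 10.22
eef_pos: [498.6, -275.0, 323.2]
eef_rot: [2.651, 1.562, -0.587]
wrist_force: [0.2, -0.5, -2.0]
finger_gap: 55.1
[ 0.23347625 -0.49006326 -1.95044209]
[569.77969062 234.05551638 191.92546436] [547.00562461 236.28764927 219.19668546]
turn [ 5.000e-04  2.216e-01 -2.000e-04] shift [ 0.1775 -1.7111  0.13  ] rows mm 8.3 rot 3.7
turn [ 5.000e-04  2.216e-01 -2.000e-04] shift [-0.0377 -0.8025  0.1711] rows mm 3.9 rot 3.7
```

View pics/scene7.png

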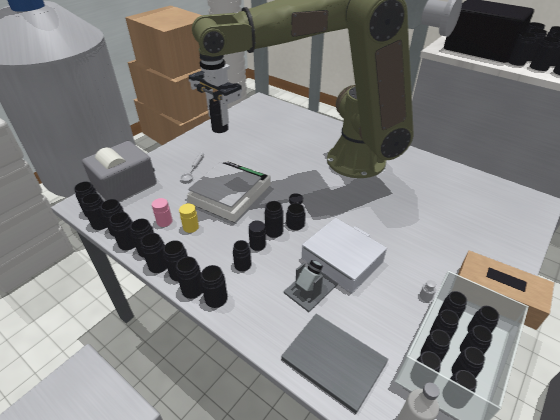

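View pics/wrist7.png

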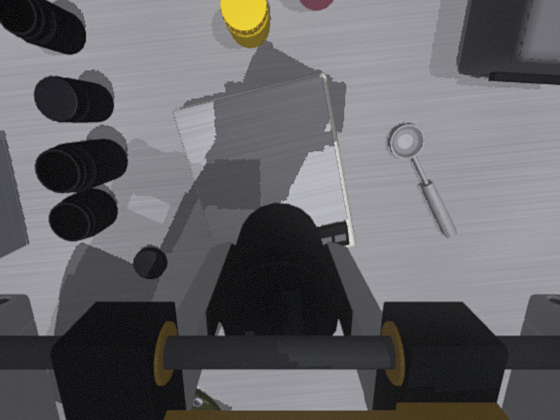

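The jar is held (scene 218,115) and the lid is still closed. With the closed lid I can now refine the box and lens fit.

```bash
python3 -c "
from h import *
crop('pics/top4.png','pics/t4c.png',150,150,100,115,6)
crop('pics/scene7.png','pics/s7c.png',275,210,120,100,6)"
```

```text
(no output)
```

View pics/t4c.png

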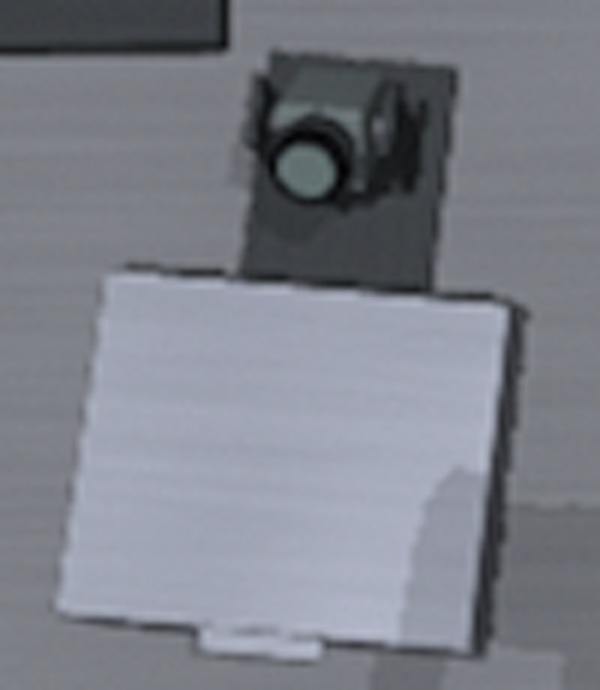

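View pics/s7c.png

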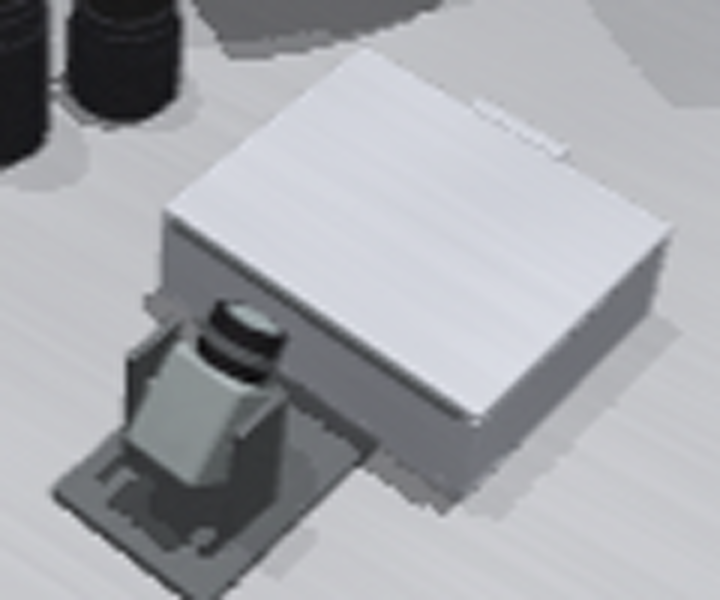

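```bash
python3 - <<'E'
from h import *
from scipy.optimize import least_squares
T=calibration('top');S=calibration('scene')
o=lambda b,x,y:np.array([b[0]+(x+.5)/6-.5,b[1]+(y+.5)/6-.5])
a=(150,150);b=(275,210)
O=[(T,o(a,105,272),[85,100,66]),(T,o(a,512,305),[85,-100,66]),(T,o(a,472,650),[-85,-100,66]),(T,o(a,57,612),[-85,100,66]),(T,o(a,307,168),[135,0,100]),
(S,o(b,165,212),[85,-100,66]),(S,o(b,480,420),[85,100,66]),(S,o(b,672,232),[-85,100,66]),(S,o(b,365,45),[-85,-100,66]),(S,o(b,255,318),[135,0,100])]
def f(p,O): 
    return np.concatenate([proj(c,R.from_euler('z',p[2]).apply(P)+[p[0],p[1],0])[0]-x for c,x,P in O])
for sel in (O,O[:5],O[5:]):
    s=least_squares(f,[512,240,-.1],args=(sel,));p=s.x;print(p,R.from_euler('z',p[2]).apply([135,0,100])+[p[0],p[1],0]);print(s.fun.reshape(-1,2).round(1).tolist())
print(tri([ray(T,*O[4][1]),ray(S,*O[9][1])]))
# with free z offset to check height: mean of corners triangulated
for i,j in ((0,6),(1,5),(2,8),(3,7)): print(tri([ray(T,*O[i][1]),ray(S,*O[j][1])])[0].round(1))
E
```

```text
[ 5.13449548e+02  2.40396767e+02 -1.00540538e-01] [647.76780577 226.84664989 100.        ]
[[-0.0, -0.4], [-0.6, -0.1], [-0.5, 0.2], [-0.5, 0.4], [-0.2, 0.4], [-0.8, -0.7], [-0.3, 0.1], [0.2, -0.7], [-0.5, -0.0], [-0.4, 0.5]]
[ 5.13725878e+02  2.39334663e+02 -9.81451289e-02] [648.07620856 226.10633114 100.        ]
[[0.3, -0.5], [-0.2, -0.3], [-0.0, 0.0], [-0.0, 0.3], [0.0, 0.3]]
[ 5.13217538e+02  2.41630535e+02 -1.04436975e-01] [647.48197929 227.55715962 100.        ]
[[-0.4, -0.7], [-0.0, 0.2], [0.6, -0.5], [-0.0, 0.1], [-0.2, 0.6]]
(array([647.8005002 , 226.71857067, 102.31010266]), [np.float64(1.1627175486893169), np.float64(1.162717548689376)])
[606.9 331.6  65.2]
[587.4 132.7  62.9]
[418.6 149.5  65.9]
[439.9 348.3  63.5]
```

```bash
sed -i 's/^X,Y.*/X,Y,YAW,A=513.45,240.3,-.0995,.974/' tgt.py
cat >> tgt.py <<'E'
sight=Rz.apply([-np.sin(.69813),0,np.cos(.69813)]);ly=Rz.apply([0,1,0])
F=frame(-sight,-ly); base=W([135,0,100])+120*sight; tcp=base+35.6*sight
E
python3 -m handwheel '[[0,0.02,0,0,-0.1,0.03,0],[0,0.06,0,-0.02,-0.3,0.08,0],[0,0.12,0,-0.04,-0.8,0.17,0],[0,0.18,0,-0.04,-0.8,0.17,0],[0,0.22,0,-0.04,-0.8,0.17,0],[0,0.22,0,-0.04,-0.8,0.17,0],[0,0.22,0,-0.04,-0.8,0.17,0]]'
python3 - <<'E'
from tgt import *
print(tcp);rel(tcp+60*sight,F)
E
```

```text
clock: 11.2
eef_pos: [470.3, -31.1, 330.1]
eef_rot: [3.14, 0.88, -0.098]
wrist_force: [1.5, 0.2, -1.4]
finger_gap: 55.2
[548.25942598 236.82498671 219.19668546]
turn [0.001  0.0024 0.0003] shift [ 0.1941 -0.9147  0.1031] rows mm 4.5 rot 0.0
```

```bash
python3 -m handwheel '[[0.001,0.002,0,0.04,-0.15,0.02,0],[0.001,0.002,0,0.1,-0.4,0.05,0],[0.001,0.002,0,0.194,-0.915,0.103,0],[0.001,0.002,0,0.194,-0.915,0.103,0],[0.001,0.002,0,0.194,-0.915,0.103,0],[0.001,0.002,0,0.194,-0.915,0.103,0],[0.001,0.002,0,0.194,-0.915,0.103,0]]'
python3 - <<'E'
from tgt import *
s=telemetry.read_state();c=calibration('wrist')
for n in ("wrist","scene","top"): cv2.imwrite(f"pics/{n}8.png",camera(n)[:,:,::-1])
rel(tcp,F); print(proj(c,[W([135,0,100]),W([85,100,66]),W([85,-100,66])]))
crop('pics/scene8.png','pics/s8c.png',270,120,130,180,3)
crop('pics/top8.png','pics/t8c.png',130,130,130,150,4)
E
```

```text
clock: 12.08
eef_pos: [511.2, 238.5, 265.5]
eef_rot: [-3.141, 0.878, -0.099]
wrist_force: [1.5, -0.3, -1.4]
finger_gap: 55.7
turn [-0.0003  0.0011  0.0004] shift [ 0.2006 -0.0076  0.0061] rows mm 1.0 rot 0.0
[[276.84969826 185.14686087]
 [198.70336427 232.27047062]
 [355.14981863 232.24487185]]
```

View pics/wrist8.png

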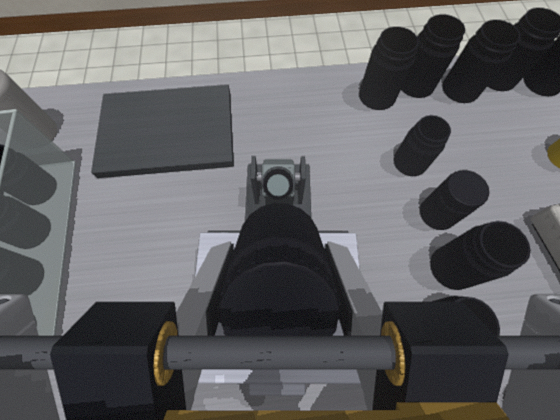

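View pics/s8c.png

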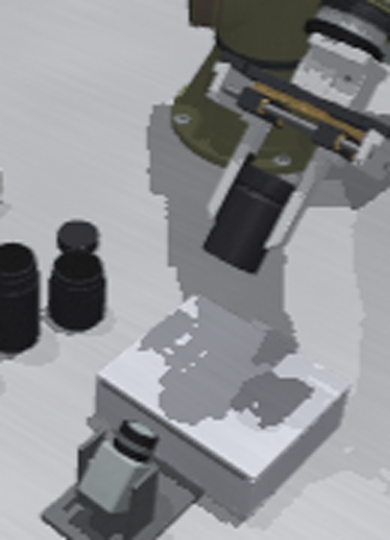

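View pics/t8c.png

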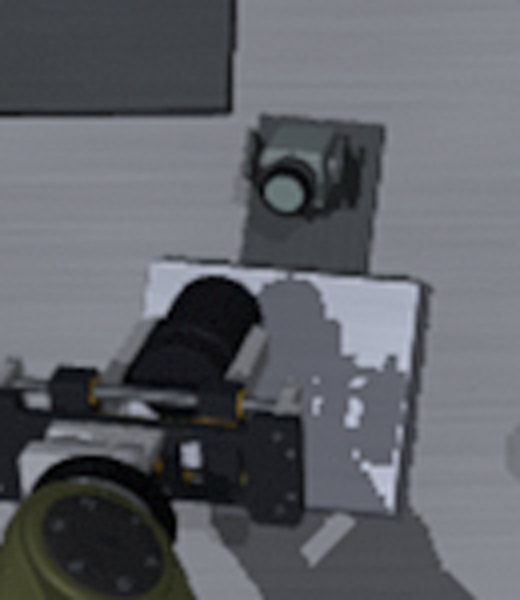

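The wrist view shows the lens at (279,183), straight ahead on the gripper's mid-plane. The fixed cameras suggest about 2 mm more in +y, so I take half of that, approach, and measure again.

```bash
python3 -m handwheel '[[0,0.001,0,0.04,-0.002,0.003,0],[0,0.001,0,0.1,-0.004,0.006,0],[0,0.001,0,0.15,-0.004,0.006,0],[0,0.001,0,0.2,-0.004,0.006,0],[0,0.001,0,0.2,-0.004,0.006,0],[0,0.001,0,0.2,-0.004,0.006,0],[0,0.001,0,0.2,-0.004,0.006,0]]'
python3 - <<'E'
from tgt import *
s=telemetry.read_state();c=calibration('wrist')
for n in ("wrist","scene","top"): cv2.imwrite(f"pics/{n}9.png",camera(n)[:,:,::-1])
rel(tcp,F); print(proj(c,[W([135,0,100]),W([85,100,66]),W([85,-100,66])]))
crop('pics/scene9.png','pics/s9c.png',290,150,100,140,6);i=cv2.imread('pics/s9c.png');cv2.imwrite('pics/s9c.png',i[:590])
crop('pics/top9.png','pics/t9c.png',155,150,90,95,6)
crop('pics/wrist9.png','pics/w9c.png',180,140,200,150,4)
E
```

```text
clock: 13.1
eef_pos: [550.4, 232.5, 223.4]
eef_rot: [-3.136, 0.88, -0.088]
wrist_force: [-0.2, -0.3, -0.3]
finger_gap: 55.3
turn [0.0011 0.0025 0.0023] shift [ 0.0051 -0.0137  0.0151] rows mm 0.1 rot 0.1
[[275.57417471 199.37438121]
 [185.35040983 252.72354862]
 [365.8914626  253.80420387]]
```

View pics/w9c.png

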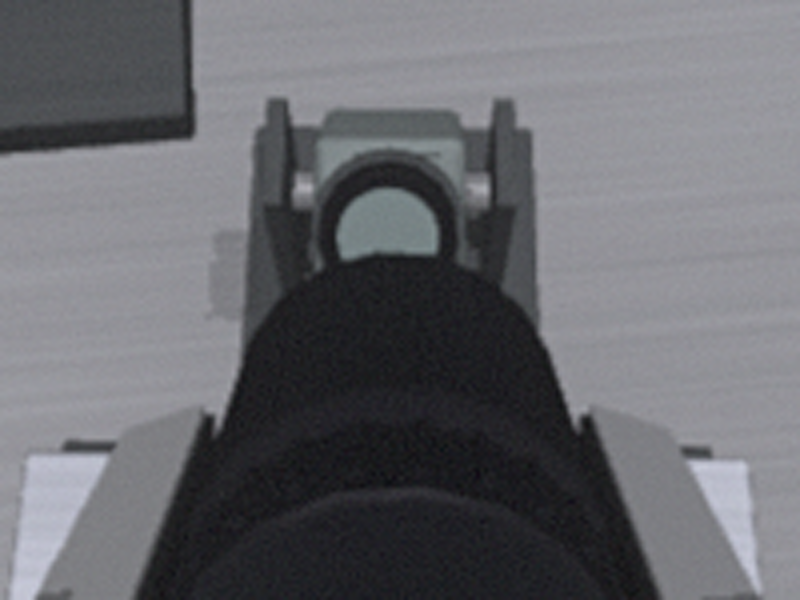

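View pics/s9c.png

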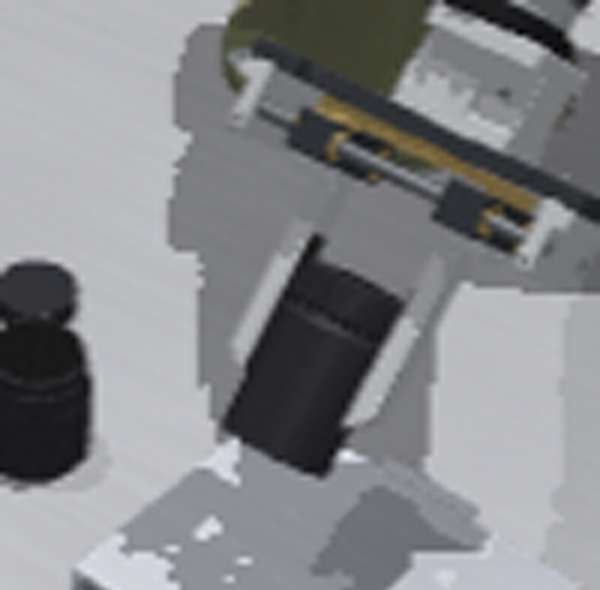

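View pics/t9c.png

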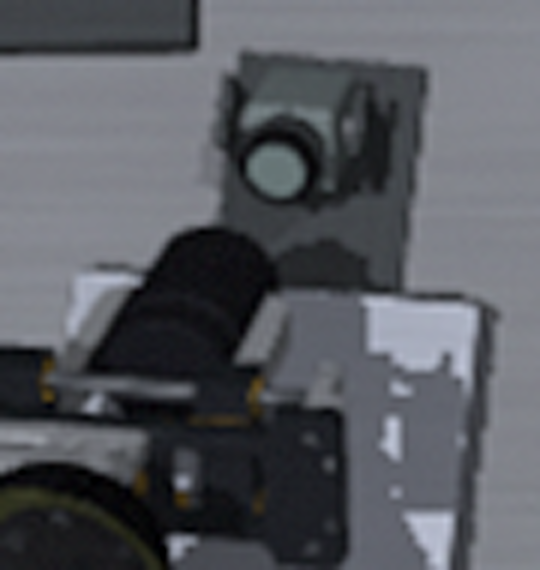

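```bash
python3 -m handwheel '[[0,0,0,0,0,0,0],[0,0,0,0,0,0,0]]'; python3 - <<'E'
from tgt import *
s=telemetry.read_state();print(s['joints'].round(3),s['qd'].round(3),s['moment']);rel(tcp,F)
E
```

```text
clock: 13.5
eef_pos: [550.4, 232.5, 223.4]
eef_rot: [-3.136, 0.88, -0.088]
wrist_force: [0.1, -0.7, -0.6]
finger_gap: 55.2
[ 0.492  0.143  1.836 -0.613  0.651  2.554] [-0.002  0.002 -0.001  0.001  0.002  0.   ] [ 0.06371593  0.42827613 -0.0284224 ]
turn [0.0011 0.0024 0.0024] shift [ 0.0054 -0.0136  0.0153] rows mm 0.1 rot 0.1
```

Joint 6 has reached its limit, which explains the leftover offset. The jar is round, so I roll about the tool axis to free the wrist.

```bash
python3 -m handwheel '[[-0.02,0.001,0,0,0,0,0],[-0.02,0.001,0,0,0,0,0]]'; python3 - <<'E'
from tgt import *
s=telemetry.read_state();print(s['joints'].round(3))
rel(tcp,F*R.from_euler('x',-.4))
E
```

```text
clock: 13.75
eef_pos: [550.4, 232.5, 223.4]
eef_rot: [3.085, 0.877, -0.088]
wrist_force: [0.5, -0.0, -1.2]
finger_gap: 55.5
[ 0.493  0.143  1.838 -0.619  0.649  2.497]
turn [-0.1063  0.0009  0.0027] shift [ 0.0054 -0.0146  0.0144] rows mm 0.1 rot 1.8
```

```bash
python3 -m handwheel '[[-0.03,0,0.001,0.001,-0.004,0.004,0],[-0.06,0.0005,0.002,0.003,-0.008,0.008,0],[-0.09,0.0009,0.0027,0.005,-0.0146,0.0144,0],[-0.106,0.0009,0.0027,0.0054,-0.0146,0.0144,0],[-0.106,0.0009,0.0027,0.0054,-0.0146,0.0144,0],[-0.106,0.0009,0.0027,0.0054,-0.0146,0.0144,0],[-0.106,0.0009,0.0027,0.0054,-0.0146,0.0144,0]]'; python3 - <<'E'
from tgt import *
s=telemetry.read_state();print(s['joints'].round(3))
rel(tcp,F*R.from_euler('x',-.4))
c=calibration('wrist')
for n in ("wrist","scene","top"): cv2.imwrite(f"pics/{n}10.png",camera(n)[:,:,::-1])
print(proj(c,[W([135,0,100])]))
crop('pics/scene10.png','pics/s10c.png',305,180,65,100,6)
crop('pics/top10.png','pics/t10c.png',155,150,90,95,6)
E
```

```text
clock: 14.62
eef_pos: [548.3, 236.8, 219.2]
eef_rot: [2.744, 0.872, -0.099]
wrist_force: [-0.2, -0.6, -1.2]
finger_gap: 55.3
[ 0.508  0.151  1.841 -0.649  0.652  2.205]
turn [-0.0006 -0.0001 -0.    ] shift [ 0.0001 -0.0001  0.0001] rows mm 0.0 rot 0.0
[[278.14933944 196.42734921]]
```

View pics/wrist10.png

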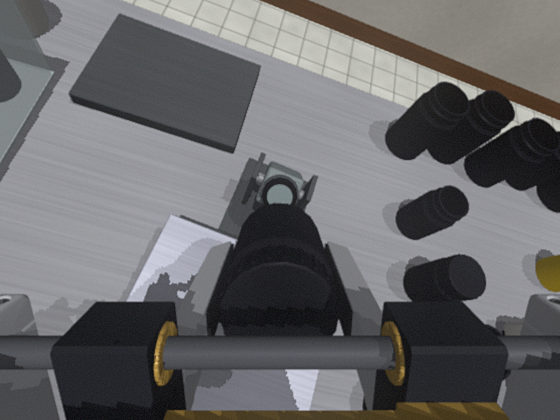

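View pics/s10c.png

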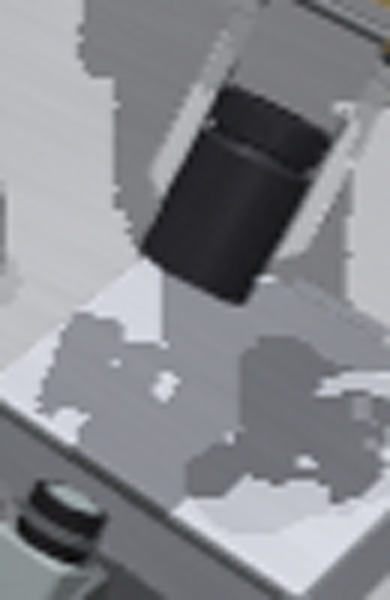

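View pics/t10c.png

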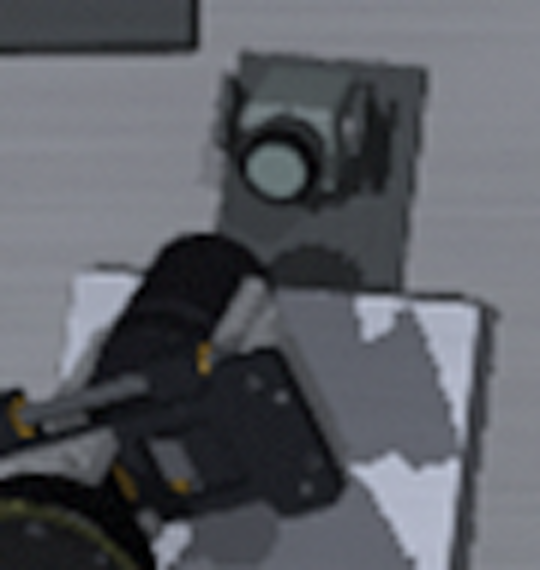

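The robot is now exactly on the computed pose, and the wrist view puts the lens at (280,193), centred above the jar. I'll overlay the ideal jar on both fixed views.

```bash
cat > ov.py <<'E'
from tgt import *
import sys
def pts(b,ax):
    u=np.cross(ax,[0,1,0]);u/=np.linalg.norm(u);v=np.cross(ax,u);th=np.linspace(0,2*np.pi,61)[:,None]
    return [b+ax*h+r*(np.cos(th)*u+np.sin(th)*v) for h,r in ((0,28),(64,28),(70,26.5),(88,26.5))]
for n,(x0,y0,w,h) in {'scene':(295,175,80,100),'top':(160,150,90,90)}.items():
    c=calibration(n);i=cv2.imread(f'pics/{n}10.png')[y0:y0+h,x0:x0+w];i=cv2.resize(i,None,fx=6,fy=6,interpolation=cv2.INTER_CUBIC);i=cv2.convertScaleAbs(i,alpha=1.3,beta=30)
    for k in pts(base,sight)[:1]+pts(base,sight)[1:]:
        q=((proj(c,k)-[x0,y0]+.5)*6-.5).round().astype(int);cv2.polylines(i,[q],True,(0,0,255),1)
    L=((proj(c,[W([135,0,100])])[0]-[x0,y0]+.5)*6-.5).astype(int);cv2.circle(i,tuple(int(t) for t in L),3,(0,255,0),1)
    cv2.imwrite(f'pics/ov_{n}.png',i)
E
python3 ov.py
```

```text
(no output)
```

View pics/ov_scene.png

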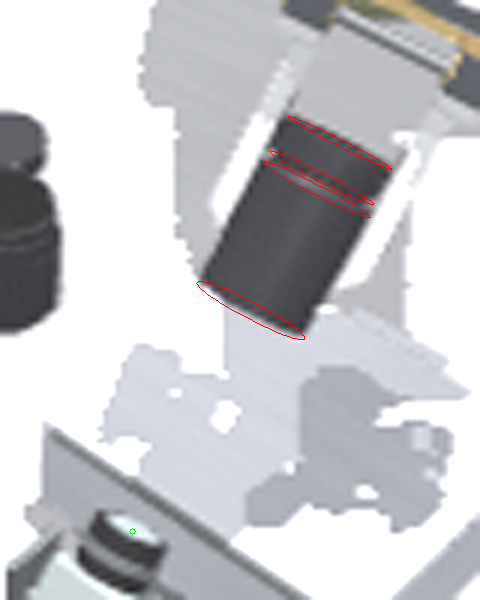

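View pics/ov_top.png

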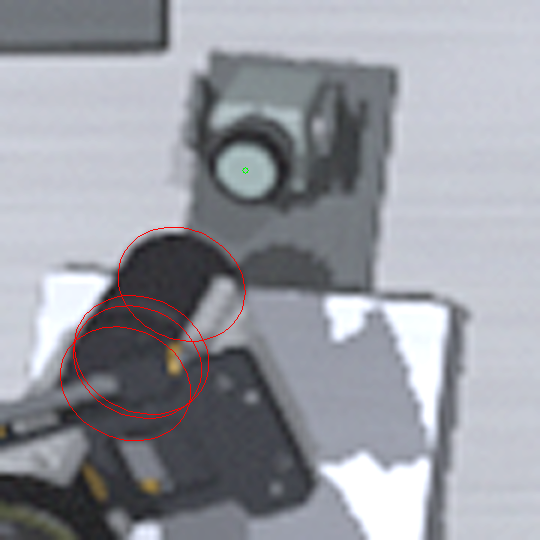

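The scene overlay agrees to under 1 px, and the top one to about 1 px. I'll zoom on the base end to quantify the distance.

```bash
python3 - <<'E'
from ov import *
for n,(x0,y0,w,h) in {'scene':(320,210,40,30),'top':(172,180,40,30)}.items():
    c=calibration(n);i=cv2.imread(f'pics/{n}10.png')[y0:y0+h,x0:x0+w];i=cv2.resize(i,None,fx=16,fy=16,interpolation=cv2.INTER_CUBIC);i=cv2.convertScaleAbs(i,alpha=1.8,beta=20)
    for d,col in ((0,(0,0,255)),(4,(0,255,0))):
      q=((proj(c,pts(base+d*sight,sight)[0])-[x0,y0]+.5)*16-.5).round().astype(int);cv2.polylines(i,[q],True,col,1)
    cv2.imwrite(f'pics/z_{n}.png',i)
E
```

```text
(no output)
```

View pics/z_scene.png

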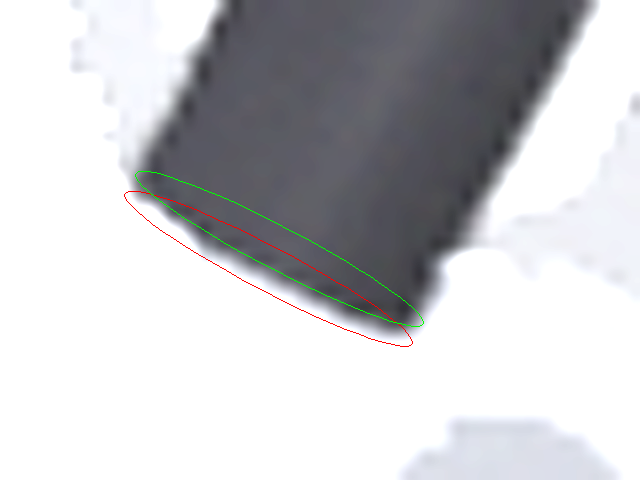

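View pics/z_top.png

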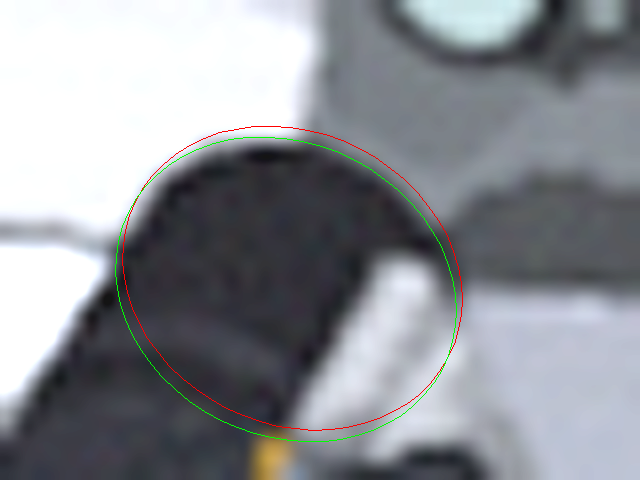

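Both views put the base 2–4 mm too far out along the line of sight, with lateral position and tilt good. I'll move 2 mm closer as a compromise within calibration accuracy.

```bash
python3 -m handwheel '[[0,0,0,0.004,0,0,0],[0,0,0,0.007,0,0,0],[0,0,0,0.007,0,0,0],[0,0,0,0.007,0,0,0],[0,0,0,0.007,0,0,0]]'; python3 - <<'E'
from tgt import *
for n in ("wrist","scene","top"): cv2.imwrite(f"pics/{n}11.png",camera(n)[:,:,::-1])
s=telemetry.read_state();print(s['joints'].round(3),abs(s['qd']).max(),s['finger_gap'],s['wrist_force']);rel(tcp-2*sight,F*R.from_euler('x',-.4))
crop('pics/scene11.png','pics/s11c.png',190,100,210,190,3)
E
```

```text
clock: 15.4
eef_pos: [549.6, 236.7, 217.6]
eef_rot: [2.743, 0.872, -0.099]
wrist_force: [0.1, -0.6, -0.8]
finger_gap: 55.4
[ 0.506  0.155  1.84  -0.651  0.648  2.206] 0.002641958093921242 55.48743627408871 [-0.04805929 -0.11626171 -1.46460872]
turn [-0.0005 -0.0001 -0.    ] shift [-0.0003 -0.      0.    ] rows mm 0.0 rot 0.0
```

View pics/s11c.png

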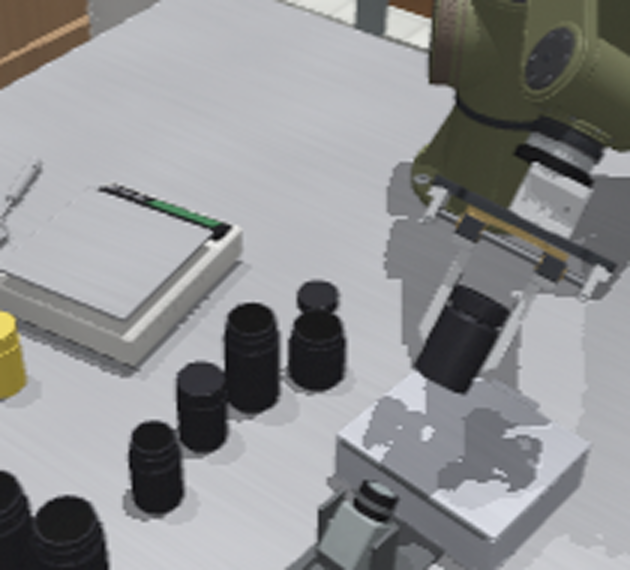

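View pics/top11.png

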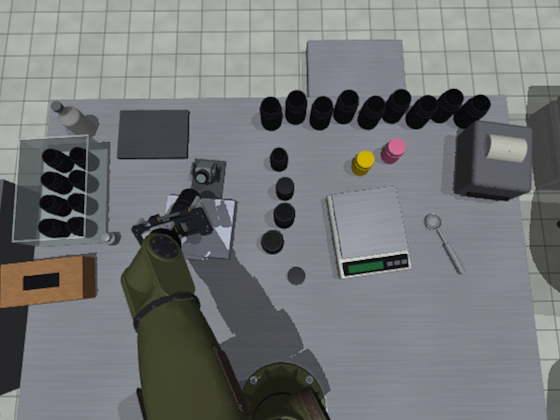

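The jar is held still in front of the lens at top view (188,198). The lid is closed, the pan is empty, and the bystanders are where they were. I'm handing in the job.

```bash
python3 -c "
from cell import order
print(order.sign_off())"
```

```text
the job is handed in; nothing more can be done
None
```

The lid is closed, and the capped jar is held in front of the inspection camera, base towards the lens. I handed the job in at about 15.5 s.

**Lid:** I pushed it down with shut fingers until it hit a hard stop with about 30 N on the wrist. The pictures after that show it flat, with its top at 63–66 mm.

**Jar:** I took it off the pan with a top grasp at 30 N. The fingers read 55.5 mm open on the 56 mm jar.

**Last checks:**
- The arm was still and within 0.1 mm of the pose I had worked out. The lid was still closed and the other things looked unmoved.
- Laterally and in tilt the jar matched the ideal outline to about 1 pixel.

**What disagreed:**
- **Distance:** both fixed cameras put the base 2–4 mm too far from the lens. I moved it 2 mm closer, so the 120 mm is good to about 2 mm. I did not repeat the outline check after that move.
- **Lens position:** the wrist camera placed the lens about 2 mm off sideways from the fixed cameras' estimate. I used the fixed cameras, and the last wrist view still showed the lens centred above the jar.
- **Joint 6:** during the approach it sat at the edge of its range, reading 2.554 against the stated limit of 2.55. I rolled the grip about the jar's axis to 2.21 before finishing. If that brief reading counts as passing the range, it would fail the job.

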